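# Fish the ruler out of the covered desk tidy

## Task

Lift the loose wooden cover off its two pins on the desk tidy and lay it, handle up, flat on the grey-black marbled folio. Then take hold of the ruler inside, which is longer than the opening, work it out by tilting it so that one end leads through the opening, and finish while holding it motionless in the gripper, the whole ruler at least 5 cm above the top of the tidy, touching nothing else. Leave the decanter and tumblers where they stand.

Things in the scene. Friction and masses are not known exactly. Their poses are not given: they have to be found in the camera images.
- tidy_box: Fixed low box, white walls, blue deck, 136 (x) x 310 (y) x 45 high; origin under its centre on the desk, z up. Deck 5 thick (underside z=40). Inside: 126 (x) x 300 (y) clear, grey floor at z=4, two black cross ribs 6 wide at y=+-75, tops z=12, on which the ruler lies. Two steel pins, diameter 6, 10 tall, on the deck at x=0, y=+-78.
- opening (a point): Centre of the only opening in the tidy's deck, a rectangle 112 (x) x 130 (y); this point is level with the deck's top face (45 above the desk); axes as the tidy.
- cover_handle (a point): Centre of the black bar handle, 14 (x) x 60 (y) x 28 high, on the middle of the loose cover: a light wooden plate 126 (x) x 176 (y) x 5, about 150 g, lying on the deck over the opening, its two holes (diameter 10) loosely round the pins; it lifts straight up. This point is 19 above the plate's underside, 14 below the handle's top. z up.
- ruler_mid (a point): Centre of a loose yellowish boxwood ruler, 28 wide (x) x 200 long (y) x 5 thick (z), about 50 g. At the start it lies flat on the ribs inside the tidy (centre 14.5 above the desk), roughly along the tidy's long side, both ends hidden under the deck; its middle shows in the opening once the cover is off.
- ruler_end_a (a point): Centre of the ruler's end face at the ruler's y = -100.
- ruler_end_b (a point): Centre of the ruler's end face at the ruler's y = +100.
- folio_top (a point): Centre of the upper face of a thin grey-black marbled folio with black edges, fixed on the desk; 318 (x) x 216 (y), upper face 14 above the desk; a narrow ribbon hangs out at its -x edge. x along its long side, z up. The cover goes here.
- decanter: Glass decanter, 109 x 109 x 271 high, standing loose behind the tidy; origin under its centre. Leave alone.
- tumbler_1: Glass tumbler, 94 across, 92 high, loose; origin under its centre. Leave alone.
- tumbler_2: Glass tumbler, 94 across, 92 high, loose; origin under its centre. Leave alone.

How it is judged:
By the outcome, as a careful person would: the job done as asked, in the order asked, and still so for the second after the job is handed in, while the arm keeps its last pose, push and grip.
It also fails if it takes over 59 s, if anything falls off the work surface, if the arm or the gripper's body presses on something with over 40 N, if the wrist force passes 120 N, or if a joint passes its speed limit or range.

## Robot

A 7-joint arm with a two-finger parallel gripper is mounted at the origin on the work surface; the furniture and walls round the work are solid. World frame = base frame: x ahead of the robot, y to its left, z up, the work surface at z = 0. Lengths are in m, angles in rad, forces in N, time in s.
With the tool pointing down it reaches from about 0.4 to 0.925 m from the base axis. Payload 5.6 kg.
Tool frame: the origin (TCP) lies between the finger pads; the fingertips stand 14 mm ahead of it and the grasp point (between the pads) lies 5 mm behind it; z points along the fingers, y is the line along which they close (so a half turn about z gives the same grasp; the last joint's range is limited). The gripper opens to 85 mm and grips with 20 to 120 N. Pads are 22 mm wide; open, the fingers measure 114 mm over their backs; the gripper's body (76 mm by 85 mm) begins 54 mm behind the grasp point. The pads swing forward as they close: fully open they stand 13 mm farther back than shut.
Start: joints at [1.121, 0.468, -0.012, 1.603, 0.006, 1.071, -0.056], TCP at [0.257, -0.597, 0.245] pointing down, gripper open.
Joint ranges: [-2.53, 2.53], [-0.31, 2.02], [-1.57, 1.55], [0.28, 2.44], [-1.29, 4.43], [0.15, 1.84], [-2.92, 2.92]. Speed limits (rad/s): [2.57, 2.57, 3.14, 3.14, 3.14, 3.14, 3.14].

## Interface

Orientations are given as a unit quaternion [w, x, y, z].
In Python, from plant import manip gives the robot as it stands.
- The arm moves only by the shell command python3 -m inch 'ROWS' [FORCE]. ROWS is a JSON object of lists of equal length, an entry for each row: "translation": the shift along the tool's x, y, z in m, a list of three; "delta_rot": the turn, a rotation vector about the tool's x, y, z in rad, a list of three; "grip": the closure in counts, from 0 (fully open) to 255 (shut). A call has 1 to 8 rows; each row shifts and turns the commanded pose from where the row before left it, along the tool's axes as they then stand; what a row does not reach is not made up. A row lasts 1/10 s, in which the tool goes at most 50 mm and 8.59 degrees, less where a joint would pass 70% of its speed; a pose out of reach is approached as far as the arm can. A call is refused whole if a number of a shift passes 0.05 or a number of a turn 0.15, either way. A call with a gripper value outside its range is refused whole. The fingers move at their own pace and stop on an object; FORCE is the grip in N (left out, the last holds). Time passes only in rows, so rows that do not move let the fingers close. It gives the time, the measured TCP pose, the force, the opening and the grip force at its end, in the units of the state.
- manip.read_state(): the state, without advancing time (a new reading comes with each control period).
- manip.capture(name): name is "scene" or "top" or "wrist"; returns (picture, depth): 420x560x3 uint8, red, green, blue; 420x560 float32, m along the optical axis (not along the pixel's ray), 0 where there is no reading.
- manip.get_calibration(name): a dict with "intrinsics" (3x3 intrinsics, pixels), "distortion" ([k1, k2, p1, p2, k3] as OpenCV has them; the pictures are not rectified), "position" and "rotation" of the camera in the world; the wrist camera has in their place "T_tool_cam" (4x4, takes a point from camera to tool coordinates, whose origin is the TCP and whose axes are the flange's). Camera axes: x right, y down, z forward; pixel columns grow to the right and rows downward; lengths in m; the calibration is good to about 2 mm. A picture is of the moment at which its call begins: read the wrist's pose just before it. get_calibration takes no time and is no camera call.
- manip.finish_job(): hands the job in; it is judged then, once.
Trained networks look in the newest picture that a camera, given by its name, has taken for a name from the list of things; names that differ only in an ending like _2 or _b are one class to them, and where a whole thing is asked for, a point or a joint stands for the part that bears it (a point fixed in the world has none). Each returns a list of dicts, best first, with "p" (0 to 1); they miss things now and then, are a little off and sometimes report something else, mostly with a low value. They report only what shows in the picture. A call takes as long as a camera call.
- manip.find_in(camera, name): "centre" ([column, row] in pixels, amid what is visible of it).
- manip.silhouettes(camera, name): "mask" (420x560 bool, what is visible of it) and "centre" ([column, row] in pixels, amid what is visible of it).
The state is a dict: "time_s": time; "joint_positions": joint angles; "dq": joint speeds; "tau": joint torques, N m; "position": TCP position; "ee_rot": TCP orientation; "force": force on the tool from outside, world axes, zero at the start; "torque": the same for the moment, N m; "finger_gap": opening from 0.0 (shut) to 1.0 (fully open); "grip_force": force on a finger pad.
Only numpy, scipy, OpenCV 4.12 (cv2) and the standard library are available. Lean on these libraries where they do the work, as an engineer would, in place of code of your own. Each camera call takes 0.05 s, during which the arm holds its last target. There are 200 camera calls.

## Working session

There is one attempt and no reset: what is moved stays moved. The work goes in short steps, Python scripts to look and compute and a shell command to move; the robot and the scene stay as the last step left them, time stands still between calls to the robot, and variables do not carry over. Pictures are saved under pics/ and viewed, at most 10 in all, crops included, and the job is handed in when it is done.

```bash
mkdir -p pics; ls
cat > h.py <<'E'
import numpy as np, cv2
from scipy.spatial.transform import Rotation as R
from plant import manip
def pose():
    s=manip.read_state(); q=s["ee_rot"]; T=np.eye(4)
    T[:3,:3]=R.from_quat([q[1],q[2],q[3],q[0]]).as_matrix(); T[:3,3]=s["position"]; return T
def cam(name):
    c=manip.get_calibration(name)
    K=np.array(c["intrinsics"]);D=np.array(c["distortion"])
    if "T_tool_cam" in c: T=pose()@np.array(c["T_tool_cam"])
    else:
        T=np.eye(4); r=np.array(c["rotation"]); T[:3,:3]=r if r.shape==(3,3) else R.from_quat([r[1],r[2],r[3],r[0]]).as_matrix(); T[:3,3]=c["position"]
    return K,D,T
def cloud(name,d,C):
    K,D,T=C; h,w=d.shape
    uv=np.stack(np.meshgrid(np.arange(w),np.arange(h)),-1).reshape(-1,1,2).astype(np.float64)
    n=cv2.undistortPoints(uv,K,D).reshape(h,w,2)
    P=np.dstack([n*d[...,None],d])
    P=P@T[:3,:3].T+T[:3,3]; P[d==0]=np.nan; return P
def ray(C,px):
    K,D,T=C; n=cv2.undistortPoints(np.array([[px]],float),K,D)[0,0]
    v=T[:3,:3]@np.array([n[0],n[1],1]); return T[:3,3],v
def onz(C,px,z):
    o,v=ray(C,px); return o+v*(z-o[2])/v[2]
def proj(C,P):
    K,D,T=C; p=(np.atleast_2d(P)-T[:3,3])@T[:3,:3]
    return cv2.projectPoints(p,np.zeros(3),np.zeros(3),K,D)[0].reshape(-1,2)
E
python3 - <<'E'
from h import *
ims=[]
for n in ["scene","top"]:
    C=cam(n); im,d=manip.capture(n); np.savez(n+".npz",im=im,d=d)
    print(n,C[2].round(3).tolist(), C[0][0,0])
    P=cloud(n,d,C)
    ims.append(im)
    for o in ["tidy_box","cover_handle","folio_top","decanter","tumbler_1","opening"]:
        for r in manip.silhouettes(n,o)[:3]:
            m=r["mask"]&(d>0); 
            print(o,round(r["p"],2),np.round(r["centre"]),np.nanmedian(P[m],0).round(3) if m.any() else None, m.sum())
im=np.hstack(ims); cv2.imwrite("pics/a.png",cv2.resize(im[...,::-1],(800,300),interpolation=cv2.INTER_AREA))
cv2.imwrite("pics/top.png",ims[1][...,::-1])
cv2.imwrite("pics/scene.png",ims[0][...,::-1])
print(pose().round(3).tolist()); print(manip.get_calibration("wrist")["T_tool_cam"])
E
```

```text
pics
scene [[-0.795, -0.28, 0.538, 0.092], [-0.606, 0.343, -0.718, 0.739], [0.017, -0.897, -0.443, 0.511], [0.0, 0.0, 0.0, 1.0]] 476.6243829597342
tidy_box 0.87 [278. 328.] [0.432 0.312 0.044] 7533
cover_handle 0.74 [294. 288.] [0.458 0.22  0.05 ] 4833
folio_top 0.73 [372. 223.] [ 0.504 -0.147  0.014] 6573
decanter 0.85 [254. 188.] [0.692 0.044 0.12 ] 4418
tumbler_1 0.96 [152. 261.] [0.689 0.317 0.064] 2881
tumbler_1 0.93 [204. 228.] [0.691 0.181 0.065] 2275
opening 0.9 [275. 326.] [0.433 0.31  0.044] 7858
top [[-0.003, -0.996, 0.087, 0.518], [-1.0, 0.005, 0.018, 0.048], [-0.019, -0.087, -0.996, 1.059], [0.0, 0.0, 0.0, 1.0]] 483.9888630566324
tidy_box 0.7 [249. 276.] [0.466 0.129 0.045] 4036
cover_handle 0.66 [219. 283.] [0.464 0.2   0.05 ] 5090
folio_top 0.75 [388. 247.] [ 0.523 -0.169  0.014] 14677
folio_top 0.39 [228. 161.] [0.714 0.171 0.047] 1559
tumbler_1 0.98 [228. 160.] [0.714 0.171 0.048] 1717
tumbler_1 0.63 [164. 167.] [0.709 0.316 0.05 ] 1741
[[0.918, 0.396, -0.0, 0.257], [0.396, -0.918, -0.0, -0.597], [-0.0, 0.0, -1.0, 0.245], [0.0, 0.0, 0.0, 1.0]]
[[-1.01226363e-03 -9.55087871e-01 -2.96320999e-01  7.58668409e-02]
 [ 9.99999219e-01 -1.18418516e-03  4.00707503e-04  6.95663228e-04]
 [-7.33609807e-04 -2.96320362e-01  9.55088323e-01 -1.29168779e-01]
 [ 0.00000000e+00  0.00000000e+00  0.00000000e+00  1.00000000e+00]]
```

View pics/top.png

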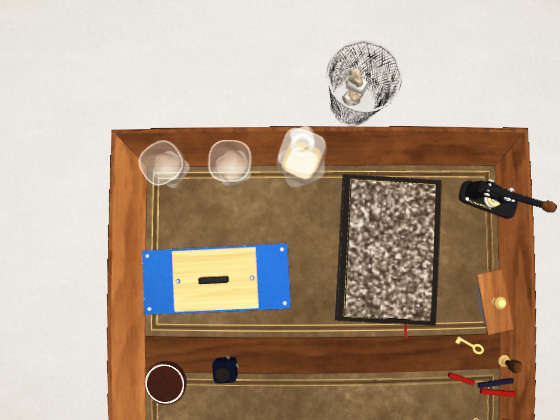

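View pics/scene.png

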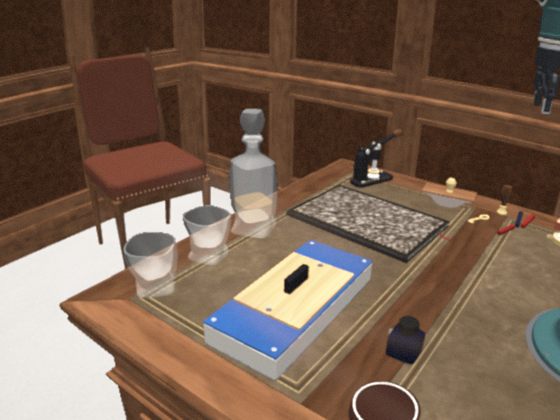

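Top view: the tidy is at about (142–290, 243–315), the cover handle at (213, 280) and the folio at (389, 249). The tumblers are at (164, 163) and (229, 160), and the decanter at (303, 155). Next I fit the geometry.

Run:
```python
from h import *
for n in ["top","scene"]:
    f=np.load(n+".npz"); C=cam(n); P=cloud(n,f["d"],C); hsv=cv2.cvtColor(f["im"],cv2.COLOR_RGB2HSV).astype(int)
    x,y,z=P[...,0],P[...,1],P[...,2]
    near=(x>.33)&(x<.6)&(y>-.02)&(y<.42)
    def fit(m,name):
        m=cv2.morphologyEx(m.astype(np.uint8),cv2.MORPH_OPEN,np.ones((2,2)))>0
        nl,l,st,_=cv2.connectedComponentsWithStats(m.astype(np.uint8)); k=1+np.argmax(st[1:,4]); m=l==k
        Q=P[m][:,:2]; r=cv2.minAreaRect(Q.astype(np.float32)*1000)
        print(n,name,m.sum(),"c",np.round(r[0],1),"size",np.round(r[1],1),"ang",round(r[2],2),"mean",(Q.mean(0)*1000).round(1),"z",np.nanmedian(z[m]).round(4))
    deck=near&(z>.038)&(z<.056)
    fit(deck,"deck+cover")
    fit(deck&(hsv[...,0]>100)&(hsv[...,0]<130)&(hsv[...,1]>120),"blue")
    fit(deck&(hsv[...,0]>10)&(hsv[...,0]<35)&(hsv[...,2]>140),"cover")
    fit(near&(hsv[...,2]<70)&(z>.062)&(z<.09),"handle")
    fit((x>.35)&(x<.7)&(y>-.32)&(y<0.0)&(z>.009)&(z<.03),"folio")
    for a,b in [((.6,.8),(.26,.4)),((.6,.8),(.11,.24)),((.58,.8),(-.04,.1))]:
        m=(x>a[0])&(x<a[1])&(y>b[0])&(y<b[1])&(z>.03)
        print("glass",n,np.percentile(P[m],[2,50,98],axis=0).round(3).tolist())
```

```text
top deck+cover 9153 c [416.5 185.6] size [ 94.4 348.7] ang 26.34 mean [nan nan] z 0.0473
top blue 1986 c [465.6  81.2] size [139.6  71.4] ang 2.22 mean [nan nan] z 0.0446
top cover 4750 c [463.1 201.6] size [120.9 174.9] ang 4.03 mean [nan nan] z 0.0496
top handle 169 c [461.8 201.7] size [13.3 61.1] ang 3.35 mean [462.3 199.1] z 0.0769
top folio 14514 c [ 522.8 -177. ] size [221.2 323.2] ang 86.1 mean [nan nan] z 0.0143
glass top [[0.662, 0.266, 0.031], [0.714, 0.323, 0.065], [0.747, 0.353, 0.093]]
glass top [[0.664, 0.125, 0.031], [0.719, 0.175, 0.064], [0.747, 0.207, 0.093]]
glass top [[0.663, -0.021, 0.06], [0.695, 0.024, 0.167], [0.738, 0.065, 0.271]]
scene deck+cover 9114 c [nan nan] size [nan  0.] ang nan mean [nan nan] z 0.0462
scene blue 1887 c [465.9 350.6] size [ 58.1 142.5] ang 67.48 mean [nan nan] z 0.0448
scene cover 4361 c [nan nan] size [0. 0.] ang 0.0 mean [nan nan] z 0.0497
scene handle 283 c [461.1 204.2] size [10.1 57.3] ang 0.49 mean [nan nan] z 0.072
scene folio 5975 c [ 472.1 -104.2] size [388.3 193. ] ang 34.67 mean [nan nan] z 0.0145
glass scene [[0.66, 0.269, 0.033], [0.698, 0.312, 0.07], [0.747, 0.355, 0.091]]
glass scene [[0.664, 0.128, 0.033], [0.695, 0.175, 0.071], [0.749, 0.213, 0.092]]
glass scene [[0.664, 0.004, 0.035], [0.692, 0.043, 0.132], [0.748, 0.071, 0.268]]
```

```bash
python3 -m inch '{"translation":[[0,0,0],[0,0,0],[0,0,0],[0,0,0],[0,0,0]],"delta_rot":[[0,0,-0.136],[0,0,-0.136],[0,0,-0.136],[0,0,-0.136],[0,0,-0.136]],"grip":[0,0,0,0,0]}'
python3 -m inch '{"translation":[[0,0,0],[0,0,0],[0,0,0],[0,0,0]],"delta_rot":[[0,0,-0.136],[0,0,-0.136],[0,0,-0.136],[0,0,-0.136]],"grip":[0,0,0,0]}'
python3 -m inch '{"translation":[[0.045,0.015,0],[0.045,0.015,0],[0.045,0.015,0],[0.045,0.015,0],[0.045,0.015,0],[0.045,0.015,0],[0.045,0.015,0],[0.045,0.015,0]],"delta_rot":[[0,0,0],[0,0,0],[0,0,0],[0,0,0],[0,0,0],[0,0,0],[0,0,0],[0,0,0]],"grip":[0,0,0,0,0,0,0,0]}'
python3 -m inch '{"translation":[[0.045,0.015,0],[0.045,0.015,0],[0.045,0.015,0],[0.045,0.015,0],[0.045,0.015,0.01],[0.045,0.015,0.01],[0.04,0.015,0.01],[0,0,0]],"delta_rot":[[0,0,0],[0,0,0],[0,0,0],[0,0,0],[0,0,0],[0,0,0],[0,0,0],[0,0,0]],"grip":[0,0,0,0,0,0,0,0]}'
python3 - <<'E'
from h import *
print(pose().round(4).tolist(), manip.read_state()["time_s"],np.round(manip.read_state()["joint_positions"],2))
C=cam("wrist"); im,d=manip.capture("wrist"); P=cloud("wrist",d,C); np.savez("w1.npz",im=im,d=d,P=P)
cv2.imwrite("pics/w1.png",im[...,::-1])
hsv=cv2.cvtColor(im,cv2.COLOR_RGB2HSV).astype(int); z=P[...,2]
for r in manip.find_in("wrist","cover_handle"): print(r["p"],r["centre"],onz(C,r["centre"],.064).round(4))
def fit(m,name):
    m=cv2.morphologyEx(m.astype(np.uint8),cv2.MORPH_OPEN,np.ones((3,3)))
    nl,l,st,_=cv2.connectedComponentsWithStats(m); k=1+np.argmax(st[1:,4]); m=l==k
    Q=P[m]; Q=Q[np.isfinite(Q[:,0])]; r=cv2.minAreaRect(Q[:,:2].astype(np.float32)*1000)
    print(name,m.sum(),np.round(r[0],1),np.round(r[1],1),round(r[2],2),(Q.mean(0)*1000).round(1))
fit((hsv[...,2]<80)&(z>.068)&(z<.09),"handle")
fit((hsv[...,0]>10)&(hsv[...,0]<35)&(hsv[...,2]>140)&(z>.045)&(z<.055),"cover")
E
```

```text
time_s: 1.2
position: [0.2571, -0.597, 0.2453]
ee_rot: [0.0, 0.855, 0.519, -0.0]
force: [-0.3, 0.1, 0.2]
finger_gap: 1.001
grip_force: 0.0
time_s: 1.6
position: [0.2571, -0.597, 0.2453]
ee_rot: [0.0, 0.684, 0.73, -0.0]
force: [0.5, 1.2, -0.2]
finger_gap: 1.003
grip_force: 0.0
time_s: 2.4
position: [0.3556, -0.2287, 0.2456]
ee_rot: [0.001, 0.686, 0.728, -0.0]
force: [1.1, -0.2, 0.4]
finger_gap: 1.002
grip_force: 0.0
time_s: 3.2
position: [0.4418, 0.0914, 0.2149]
ee_rot: [-0.001, 0.682, 0.731, 0.001]
force: [0.1, -0.7, -0.7]
finger_gap: 1.001
grip_force: 0.0
[[-0.0692, 0.9976, -0.0001, 0.4418], [0.9976, 0.0692, 0.004, 0.0914], [0.004, 0.0002, -1.0, 0.2149], [0.0, 0.0, 0.0, 1.0]] 3.2 [ 0.4   0.26 -0.76  2.06  0.23  0.9  -0.42]
0.74 [319.4, 76.8] [0.4656 0.176  0.064 ]
handle 697 [465.  202.2] [14.1 45.8] 3.38 [462.9 210.8  77.4]
cover 24533 [466.8 171.5] [127.9 118.3] 3.8 [466.5 172.9  50.5]
```

View pics/w1.png

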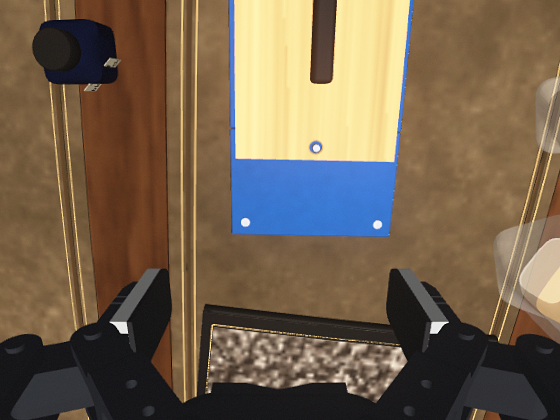

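The wrist view shows the near end of the handle at (321, 80) and a pin at (316, 147). The last move ended about 11 cm short in y, so I continue over the handle and look again.

```bash
python3 -m inch '{"translation":[[0.02,0.003,0],[0.02,0.003,0],[0.02,0.003,0],[0.02,0.003,0],[0.015,0.002,0],[0,0,0]],"delta_rot":[[0,0,0.004],[0,0,0.004],[0,0,0],[0,0,0],[0,0,0],[0,0,0]],"grip":[0,0,0,0,0,0]}'
cat >> h.py <<'E'
def fit(P,m,name):
    m=cv2.morphologyEx(m.astype(np.uint8),cv2.MORPH_OPEN,np.ones((3,3)))
    nl,l,st,_=cv2.connectedComponentsWithStats(m)
    if nl<2: print(name,"none"); return
    k=1+np.argmax(st[1:,4]); m=l==k
    Q=P[m]; Q=Q[np.isfinite(Q[:,0])]; r=cv2.minAreaRect(Q[:,:2].astype(np.float32)*1000)
    print(name,m.sum(),np.round(r[0],1),np.round(r[1],1),round(r[2],2),(Q.mean(0)*1000).round(1)); return m
E
python3 - <<'E'
from h import *
T=pose();print(T.round(4).tolist(), manip.read_state()["time_s"],np.round(manip.read_state()["joint_positions"],2))
C=cam("wrist"); im,d=manip.capture("wrist"); P=cloud("wrist",d,C); np.savez("w2.npz",im=im,d=d,P=P)
cv2.imwrite("pics/w2.png",im[...,::-1])
hsv=cv2.cvtColor(im,cv2.COLOR_RGB2HSV).astype(int); z=P[...,2]
m=fit(P,(hsv[...,2]<80)&(z>.068)&(z<.09),"handle")
fit(P,(hsv[...,0]>10)&(hsv[...,0]<35)&(hsv[...,2]>140)&(z>.045)&(z<.055),"cover")
for r in manip.find_in("wrist","cover_handle"): print(r["p"],r["centre"],onz(C,r["centre"],.072).round(4))
E
```

```text
time_s: 3.9
position: [0.4507, 0.1811, 0.2157]
ee_rot: [0.0, 0.688, 0.725, 0.0]
force: [-0.9, 0.3, -0.8]
finger_gap: 0.999
grip_force: 0.0
[[-0.0523, 0.9986, 0.0009, 0.4507], [0.9986, 0.0523, 0.0003, 0.1811], [0.0003, 0.0009, -1.0, 0.2157], [0.0, 0.0, 0.0, 1.0]] 3.9 [ 0.21  0.33 -0.77  1.99  0.29  0.93 -0.66]
handle 1497 [465.1 202.1] [13.5 58.6] 3.1 [464.8 203.6  78.1]
cover 32692 [465.4 200.3] [127.8 178.7] 2.62 [464.6 208.9  50.6]
0.64 [268.3, 382.3] [0.4511 0.     0.072 ]
0.6 [297.9, 147.3] [0.4636 0.2145 0.072 ]
```

```bash
python3 -m inch '{"translation":[[0.01,0.0075,0],[0.01,0.0075,0.02],[0,0,0.03],[0,0,0.03],[0,0,0.03],[0,0,0.02],[0,0,0.01],[0,0,0]],"delta_rot":[[0,0,0],[0,0,0],[0,0,0],[0,0,0],[0,0,0],[0,0,0],[0,0,0],[0,0,0]],"grip":[0,0,0,0,0,0,0,0]}'
python3 - <<'E'
from h import *
T=pose();print(T.round(4).tolist(),np.round(manip.read_state()["joint_positions"],2))
print("tool delta to handle", T[:3,:3].T@(np.array([.464,.202,.066])-T[:3,3]))
E
```

```text
time_s: 4.8
position: [0.4641, 0.2011, 0.0742]
ee_rot: [-0.0, 0.689, 0.725, -0.001]
force: [0.6, 0.5, -0.3]
finger_gap: 1.005
grip_force: 0.0
[[-0.0512, 0.9987, -0.002, 0.4641], [0.9987, 0.0512, -0.0008, 0.2011], [-0.0007, -0.0021, -1.0, 0.0742], [0.0, 0.0, 0.0, 1.0]] [ 0.02  0.58 -0.62  2.04  0.52  0.69 -0.88]
tool delta to handle [ 9.07922485e-04 -5.03180758e-05  8.22602785e-03]
```

Aligned over the handle; lower, close and lift a little.

```bash
python3 -m inch '{"translation":[[0.001,0,0.008],[0,0,0],[0,0,0],[0,0,0],[0,0,0],[0,0,0],[0,0,0],[0,0,0]],"delta_rot":[[0,0,0],[0,0,0],[0,0,0],[0,0,0],[0,0,0],[0,0,0],[0,0,0],[0,0,0]],"grip":[0,255,255,255,255,255,255,255]}' 60
python3 -m inch '{"translation":[[0,0,-0.005],[0,0,-0.01],[0,0,-0.01],[0,0,-0.02],[0,0,-0.02],[0,0,-0.02],[0,0,0]],"delta_rot":[[0,0,0],[0,0,0],[0,0,0],[0,0,0],[0,0,0],[0,0,0],[0,0,0]],"grip":[255,255,255,255,255,255,255]}'
python3 - <<'E'
from h import *
T=pose();print(T.round(4).tolist(),np.round(manip.read_state()["joint_positions"],2))
C=cam("top");im,d=manip.capture("top");P=cloud("top",d,C);hsv=cv2.cvtColor(im,cv2.COLOR_RGB2HSV).astype(int)
cv2.imwrite("pics/t2.png",im[...,::-1])
x,y,z=P[...,0],P[...,1],P[...,2]
fit(P,(x>.35)&(x<.7)&(y>-.32)&(y<0.0)&(z>.009)&(z<.03),"folio")
fit(P,(x>.35)&(x<.7)&(y>0)&(y<0.4)&(z>.07)&(z<.15)&(hsv[...,0]>10)&(hsv[...,0]<35)&(hsv[...,2]>140),"cover")
E
```

```text
time_s: 5.6
position: [0.4647, 0.2028, 0.0677]
ee_rot: [0.0, 0.689, 0.725, 0.0]
force: [0.9, -0.3, 5.7]
finger_gap: 0.155
grip_force: 59.6
time_s: 6.3
position: [0.4659, 0.2036, 0.1551]
ee_rot: [0.001, 0.689, 0.725, 0.002]
force: [0.8, 0.0, -2.0]
finger_gap: 0.149
grip_force: 58.7
[[-0.0518, 0.9986, 0.0052, 0.4659], [0.9987, 0.0518, 0.0018, 0.2036], [0.0015, 0.0053, -1.0, 0.1551], [0.0, 0.0, 0.0, 1.0]] [ 0.1   0.46 -0.71  1.99  0.41  0.83 -0.78]
folio 14513 [ 525.3 -171.4] [221.1 318.9] 86.42 [ 524.5 -170.    14.4]
cover 2473 [467.3 159.7] [125.3  89.8] 2.81 [472.2 152.8 136.9]
```

View pics/t2.png

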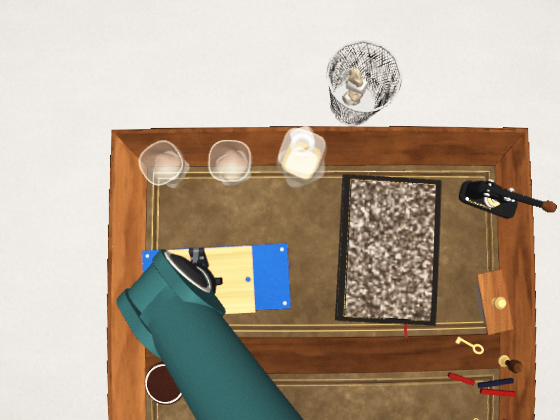

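The cover is off its pins and held at (215, 278). The folio is unchanged, centred at about (389, 249). Carrying the cover over now.

```bash
python3 -m inch '{"translation":[[-0.03,0.003,0],[-0.03,0.003,0],[-0.03,0.003,0],[-0.03,0.003,0],[-0.03,0.003,0],[-0.03,0.003,0],[-0.03,0.003,0],[-0.03,0.003,0]],"delta_rot":[[0,0,0],[0,0,0],[0,0,0],[0,0,0],[0,0,0],[0,0,0],[0,0,0],[0,0,0]],"grip":[255,255,255,255,255,255,255,255]}'
python3 -m inch '{"translation":[[-0.03,0.003,0],[-0.03,0.003,0],[-0.03,0.003,0],[-0.03,0.003,0],[-0.02,0.002,0],[0,0,0],[0,0,0],[0,0,0]],"delta_rot":[[0,0,0],[0,0,0],[0,0,0],[0,0,0],[0,0,0],[0,0,0.057],[0,0,0.057],[0,0,0]],"grip":[255,255,255,255,255,255,255,255]}'
python3 - <<'E'
from h import *
T=pose();print(T.round(4).tolist(),np.round(manip.read_state()["joint_positions"],2))
print("tool delta", (T[:3,:3].T@(np.array([.525,-.170,.038])-T[:3,3])).round(4), "yaw",np.degrees(np.arctan2(T[1,0],T[0,0])))
E
```

```text
time_s: 7.15
position: [0.5, -0.0371, 0.1512]
ee_rot: [-0.001, 0.689, 0.725, -0.001]
force: [1.0, -0.4, -1.6]
finger_gap: 0.149
grip_force: 58.6
time_s: 7.95
position: [0.5211, -0.1749, 0.151]
ee_rot: [-0.001, 0.729, 0.685, -0.001]
force: [-0.1, 0.6, -1.5]
finger_gap: 0.154
grip_force: 58.6
[[0.0626, 0.998, -0.0021, 0.5211], [0.998, -0.0626, 0.0006, -0.1749], [0.0004, -0.0022, -1.0, 0.151], [0.0, 0.0, 0.0, 1.0]] [ 0.74  0.51 -0.6   1.9   0.37  0.86 -0.12]
tool delta [0.0051 0.0038 0.113 ] yaw 86.4114951152486
```

```bash
python3 -m inch '{"translation":[[0.005,0.004,0.02],[0,0,0.03],[0,0,0.03],[0,0,0.02],[0,0,0.005],[0,0,0.003],[0,0,0]],"delta_rot":[[0,0,0],[0,0,0],[0,0,0],[0,0,0],[0,0,0],[0,0,0],[0,0,0]],"grip":[255,255,255,255,255,255,255]}'
python3 - <<'E'
from h import *
T=pose();print(T.round(4).tolist()); print("tool delta", (T[:3,:3].T@(np.array([.525,-.170,.0367])-T[:3,3])).round(4))
E
```

```text
time_s: 8.65
position: [0.5267, -0.17, 0.0446]
ee_rot: [0.0, 0.728, 0.685, 0.0]
force: [-0.2, 0.9, -2.0]
finger_gap: 0.149
grip_force: 58.6
[[0.0613, 0.9981, 0.0006, 0.5267], [0.9981, -0.0613, -0.0001, -0.17], [-0.0, 0.0006, -1.0, 0.0446], [0.0, 0.0, 0.0, 1.0]]
tool delta [-0.0001 -0.0017  0.0079]
```

```bash
python3 -m inch '{"translation":[[0,0,0.003],[0,0,0.003],[0,0,0.002],[0,0,0]],"delta_rot":[[0,0,0],[0,0,0],[0,0,0],[0,0,0]],"grip":[255,255,255,255]}'
```

```text
time_s: 9.05
position: [0.5266, -0.1703, 0.0368]
ee_rot: [0.0, 0.729, 0.685, 0.0]
force: [-0.6, 0.6, 1.7]
finger_gap: 0.152
grip_force: 59.2
```

Contact is felt. Release, go up, and return over the opening.

```bash
python3 -m inch '{"translation":[[0,0,0],[0,0,0],[0,0,0],[0,0,0],[0,0,-0.02],[0,0,-0.04],[0,0,-0.04],[0,0,-0.04]],"delta_rot":[[0,0,0],[0,0,0],[0,0,0],[0,0,0],[0,0,0],[0,0,0],[0,0,0],[0,0,0]],"grip":[0,0,0,0,0,0,0,0]}'
python3 -m inch '{"translation":[[0.025,-0.006,-0.02],[0.03,-0.007,-0.02],[0.03,-0.007,-0.01],[0.03,-0.007,0],[0.03,-0.007,0],[0.03,-0.007,0],[0.03,-0.007,0],[0.03,-0.007,0]],"delta_rot":[[0,0,0],[0,0,0],[0,0,0],[0,0,0],[0,0,0],[0,0,0],[0,0,0],[0,0,0]],"grip":[0,0,0,0,0,0,0,0]}'
python3 -m inch '{"translation":[[0.03,-0.004,0],[0.03,-0.004,0],[0.02,-0.003,0],[0,0,0],[0,0,0],[0,0,0]],"delta_rot":[[0,0,0],[0,0,0],[0,0,0],[0,0,-0.06],[0,0,-0.06],[0,0,0]],"grip":[0,0,0,0,0,0]}'
python3 - <<'E'
from h import *
T=pose();print(T.round(4).tolist(),np.round(manip.read_state()["joint_positions"],2))
C=cam("wrist"); im,d=manip.capture("wrist"); P=cloud("wrist",d,C); np.savez("w3.npz",im=im,d=d,P=P,T=T)
Ct=cam("top"); it,dt=manip.capture("top"); np.savez("t3.npz",im=it,d=dt); Pt=cloud("top",dt,Ct)
cv2.imwrite("pics/w3.png",np.hstack([cv2.resize(im,(400,300)),cv2.resize(it,(400,300))])[...,::-1])
for r in manip.silhouettes("wrist","ruler_mid"): 
    m=r["mask"]; print(r["p"],r["centre"],onz(C,r["centre"],.017).round(4),cv2.minAreaRect((P[m][np.isfinite(P[m][:,0])][:,:2]*1000).astype(np.float32)),np.nanmedian(P[m],0))
h=cv2.cvtColor(it,cv2.COLOR_RGB2HSV).astype(int);z=Pt[...,2];y=Pt[...,1]
fit(Pt,(h[...,0]>10)&(h[...,0]<35)&(h[...,2]>140)&(z>.012)&(z<.03)&(y<0),"cover on folio")
E
```

```text
time_s: 9.85
position: [0.526, -0.1699, 0.1776]
ee_rot: [-0.0, 0.729, 0.685, -0.0]
force: [0.9, -1.4, -0.2]
finger_gap: 0.996
grip_force: 0.0
time_s: 10.65
position: [0.4856, 0.069, 0.2264]
ee_rot: [0.0, 0.729, 0.685, 0.0]
force: [0.6, 0.1, -0.6]
finger_gap: 1.0
grip_force: 0.0
time_s: 11.25
position: [0.4798, 0.1486, 0.2262]
ee_rot: [-0.0, 0.686, 0.728, -0.0]
force: [0.2, -0.3, 0.1]
finger_gap: 0.995
grip_force: 0.0
[[-0.0588, 0.9983, -0.0002, 0.4798], [0.9983, 0.0588, 0.0, 0.1486], [0.0, -0.0002, -1.0, 0.2262], [0.0, 0.0, 0.0, 1.0]] [ 0.31  0.36 -0.81  1.94  0.31  0.97 -0.59]
0.88 [266.2, 107.8] [0.4659 0.2054 0.017 ] ((464.04681396484375, 200.02862548828125), (29.550888061523438, 139.67689514160156), 2.931224822998047) [0.46451144 0.20586923 0.01774769]
0.59 [530.5, 173.3] [0.719  0.1618 0.017 ] ((700.837890625, 151.39450073242188), (74.2811279296875, 121.67200469970703), 9.928762435913086) [0.67963357 0.16724509 0.05001801]
cover on folio 4903 [ 515.9 -174.1] [187.5 160.8] 89.03 [ 524.2 -172.4   18.4]
```

View pics/w3.png

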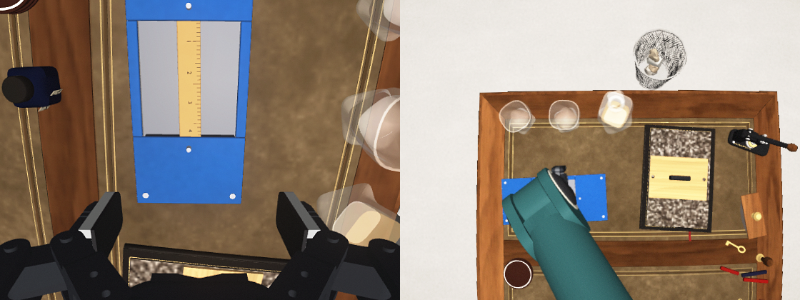

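The cover lies flat in the middle of the folio. Through the opening the ruler shows as a strip at (190, 80) in the left picture. Its ends are hidden, so I look under the far deck edge with the scene camera.

Run:
```python
from h import *
C=cam("scene"); im,d=manip.capture("scene"); np.savez("s3.npz",im=im,d=d); P=cloud("scene",d,C)
h=cv2.cvtColor(im,cv2.COLOR_RGB2HSV).astype(int);x,y,z=[P[...,i] for i in range(3)]
m=fit(P,(h[...,0]>10)&(h[...,0]<35)&(h[...,1]>60)&(z>.008)&(z<.035)&(y>.05)&(y<.35)&(x>.4)&(x<.53),"ruler")
print(np.nanmin(P[m],0),np.nanmax(P[m],0))
u=C; o=proj(C,np.array([[.469,.102,.017],[.459,.302,.017]])); print(o)
c=o.mean(0).astype(int)
cr=im[c[1]-75:c[1]+75,c[0]-100:c[0]+100]; print(c)
cv2.imwrite("pics/s3.png",cv2.resize(cr,(800,600),interpolation=cv2.INTER_CUBIC)[...,::-1])
for n in ["ruler_mid","ruler_end_a","ruler_end_b"]:
  for r in manip.find_in("scene",n)[:2]: print(n,r["p"],np.round(r["centre"]),onz(C,r["centre"],.0145).round(3))
```

```text
ruler 720 [467.2 170.8] [ 35.4 134.7] 8.17 [465.6 174.4  16.7]
[0.44830041 0.10454544 0.008242  ] [0.49094993 0.23825614 0.02041941]
[[325.5081604  274.83229897]
 [260.65914534 333.46865543]]
[293 304]
ruler_mid 0.77 [304. 297.] [0.462 0.181 0.015]
ruler_end_a 0.65 [306. 295.] [0.463 0.172 0.015]
ruler_end_b 0.65 [306. 295.] [0.463 0.172 0.015]
```

View pics/s3.png

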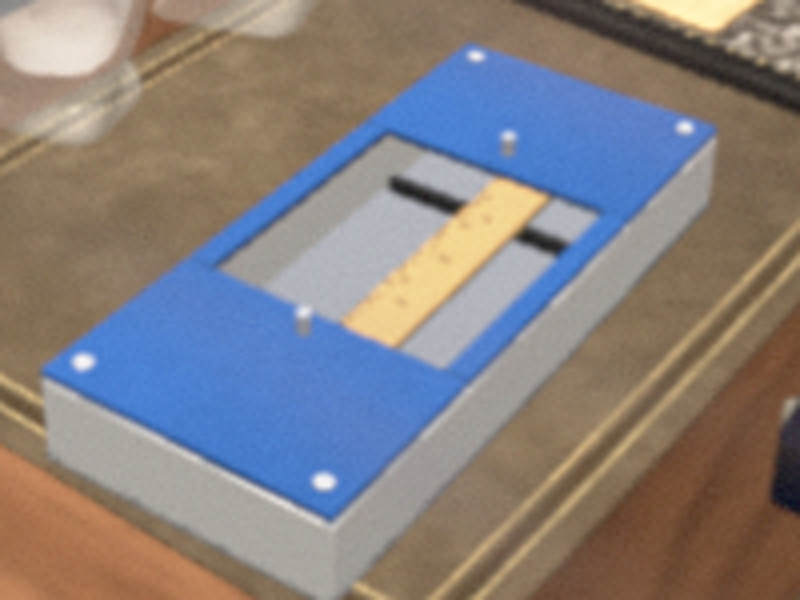

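Run:
```python
from h import *
f=np.load("s3.npz"); im=f["im"]; C=cam("scene"); o=C[2][:3,3]
yaw=np.radians(3.1); c=np.array([.464,.202]); Rm=np.array([[np.cos(yaw),-np.sin(yaw)],[np.sin(yaw),np.cos(yaw)]])
# blue deck edge
def W(a,b,z): return np.r_[c+Rm@[a,b],z]
for a in (-10,0,10):
    e=W(0,-.065,.040)
    for b in (-.085,-.09,-.094,-.097,-.1,-.103,-.106,-.11):
        w=W(a/1000,b,.017); px=proj(C,w)[0]
        t=(.040-o[2])/(w[2]-o[2]); q=o+t*(w-o); yl=(Rm.T@(q[:2]-c))[1]
        print(a,b,px.round(1),cv2.getRectSubPix(im,(1,1),tuple(map(float,px)))[0,0],"deck y",yl.round(4))
```

```text
-10 -0.085 [326.  280.3] [230 193 133] deck y -0.0551
-10 -0.09 [327.3 279.1] [230 193 131] deck y -0.0599
-10 -0.094 [328.4 278.1] [213 175 124] deck y -0.0637
-10 -0.097 [329.2 277.3] [145 130 120] deck y -0.0666
-10 -0.1 [330.  276.5] [ 81  98 140] deck y -0.0694
-10 -0.103 [330.8 275.8] [ 61 106 176] deck y -0.0723
-10 -0.106 [331.6 275.1] [ 71 121 199] deck y -0.0752
-10 -0.11 [332.6 274.1] [ 71 123 201] deck y -0.079
0 -0.085 [321.2 278.5] [243 212 145] deck y -0.0551
0 -0.09 [322.6 277.3] [243 214 147] deck y -0.0599
0 -0.094 [323.7 276.3] [235 197 139] deck y -0.0637
0 -0.097 [324.5 275.5] [177 152 132] deck y -0.0666
0 -0.1 [325.3 274.8] [ 99 108 143] deck y -0.0694
0 -0.103 [326.1 274.1] [ 69 113 184] deck y -0.0723
0 -0.106 [326.9 273.3] [ 68 120 198] deck y -0.0752
0 -0.11 [327.9 272.3] [ 70 122 201] deck y -0.079
10 -0.085 [316.5 276.8] [243 214 147] deck y -0.0551
10 -0.09 [317.9 275.5] [243 213 146] deck y -0.0599
10 -0.094 [319.  274.5] [230 194 138] deck y -0.0637
10 -0.097 [319.8 273.8] [180 154 130] deck y -0.0666
10 -0.1 [320.6 273.1] [ 97 107 141] deck y -0.0694
10 -0.103 [321.4 272.3] [ 70 113 180] deck y -0.0723
10 -0.106 [322.2 271.6] [ 70 124 202] deck y -0.0752
10 -0.11 [323.3 270.6] [ 75 128 207] deck y -0.079
```

```bash
python3 -m inch '{"translation":[[0.025,-0.004,0],[0.025,-0.004,0],[0.024,-0.0045,0.02],[0,0,0.03],[0,0,0.03],[0,0,0.03],[0,0,0],[0,0,0]],"delta_rot":[[0,0,0.006],[0,0,0],[0,0,0],[0,0,0],[0,0,0],[0,0,0],[0,0,0],[0,0,0]],"grip":[105,105,105,105,105,105,105,105]}'
python3 - <<'E'
from h import *
T=pose();print(T.round(4).tolist(),np.round(manip.read_state()["joint_positions"],2))
C=cam("wrist"); im,d=manip.capture("wrist"); P=cloud("wrist",d,C)
h=cv2.cvtColor(im,cv2.COLOR_RGB2HSV).astype(int);z=P[...,2]
m=fit(P,(h[...,0]>10)&(h[...,0]<35)&(h[...,1]>50)&(z>.01)&(z<.03)&(P[...,1]>.1)&(P[...,1]<.3),"ruler")
Q=P[m]; Q=Q[np.isfinite(Q[:,0])]
print("x at y .205-.24:", np.median(Q[(Q[:,1]>.205)&(Q[:,1]<.24)],0))
print("delta",(T[:3,:3].T@(np.array([.463,.222,.035])-T[:3,3])).round(4))
E
```

```text
time_s: 12.4
position: [0.4634, 0.2219, 0.1166]
ee_rot: [-0.0, 0.688, 0.725, -0.0]
force: [-0.7, -0.3, 1.1]
finger_gap: 0.59
grip_force: 0.0
[[-0.0521, 0.9986, -0.0007, 0.4634], [0.9986, 0.0521, 0.0002, 0.2219], [0.0002, -0.0006, -1.0, 0.1166], [0.0, 0.0, 0.0, 1.0]] [ 0.06  0.54 -0.71  2.    0.49  0.78 -0.89]
ruler 8351 [465.3 189.9] [ 28.6 145.6] 3.6 [465.  196.7  17.8]
x at y .205-.24: [0.46324534 0.22314222 0.01778129]
delta [ 0.0001 -0.0004  0.0816]
```

```bash
python3 -m inch '{"translation":[[0,0,0.03],[0,0,0.03],[0,0,0.02],[0,0,0.01],[0,0,0.003],[0,0,0]],"delta_rot":[[0,0,0],[0,0,0],[0,0,0],[0,0,0],[0,0,0],[0,0,0]],"grip":[105,105,105,105,105,105]}'
```

```text
time_s: 13.05
position: [0.4642, 0.2221, 0.0243]
ee_rot: [0.0, 0.689, 0.725, 0.001]
force: [-0.4, -0.5, 1.1]
finger_gap: 0.593
grip_force: 0.0
```

```bash
python3 -m inch '{"translation":[[0,-0.0005,0.003],[0,0,0],[0,0,0],[0,0,0],[0,0,0],[0,0,0],[0,0,0]],"delta_rot":[[0,0,0],[0,0,0],[0,0,0],[0,0,0],[0,0,0],[0,0,0],[0,0,0]],"grip":[105,255,255,255,255,255,255]}' 60
```

```text
time_s: 13.75
position: [0.4634, 0.2217, 0.0212]
ee_rot: [0.001, 0.688, 0.725, 0.0]
force: [-0.9, -0.4, 5.3]
finger_gap: 0.305
grip_force: 58.7
```

The ruler is gripped. Lift it a little, slide it toward −y, and watch for end b in the wrist view.

```bash
python3 -m inch '{"translation":[[0,0,-0.005],[0,0,-0.004],[-0.01,0,0],[-0.01,0,0],[-0.01,0,0],[0,0,0]],"delta_rot":[[0,0,0],[0,0,0],[0,0,0],[0,0,0],[0,0,0],[0,0,0]],"grip":[255,255,255,255,255,255]}'
cat > look.py <<'E'
from h import *
import sys
T=pose();print(T.round(4).tolist(),np.round(manip.read_state()["joint_positions"],2))
C=cam("wrist"); im,d=manip.capture("wrist"); P=cloud("wrist",d,C)
cv2.imwrite("pics/"+sys.argv[1],im[...,::-1]); np.savez(sys.argv[1]+".npz",P=P,im=im)
yaw=np.radians(3.1); c=np.array([.464,.202]); Rm=np.array([[np.cos(yaw),-np.sin(yaw)],[np.sin(yaw),np.cos(yaw)]])
h=cv2.cvtColor(im,cv2.COLOR_RGB2HSV).astype(int)
L=P.copy(); L[...,:2]=(P[...,:2]-c)@Rm
m=(h[...,0]>10)&(h[...,0]<35)&(h[...,1]>50)&(abs(L[...,0])<.03)&(L[...,1]>-.1)&(L[...,1]<.35)&(L[...,2]>.005)
m=cv2.morphologyEx(m.astype(np.uint8),cv2.MORPH_OPEN,np.ones((5,5)))>0
Q=L[m]; print(len(Q)); 
if len(Q): print("tidy y range",np.percentile(Q[:,1],[.5,99.5]).round(4)); s=np.polyfit(Q[:,1],Q[:,2],1); print("slope deg",np.degrees(np.arctan(s[0])).round(2),"z(0)",s[1].round(4))
E
python3 look.py w5.png
```

```text
time_s: 14.35
position: [0.4646, 0.1889, 0.0288]
ee_rot: [0.0, 0.69, 0.724, -0.001]
force: [0.5, -0.7, -1.0]
finger_gap: 0.302
grip_force: 59.2
[[-0.0488, 0.9988, -0.0009, 0.4646], [0.9988, 0.0488, -0.002, 0.1889], [-0.0019, -0.001, -1.0, 0.0288], [0.0, 0.0, 0.0, 1.0]] [ 0.02  0.66 -0.59  2.06  0.64  0.61 -0.96]
22639
tidy y range [-0.0649  0.0645]
slope deg -0.13 z(0) 0.0257
```

View pics/w5.png

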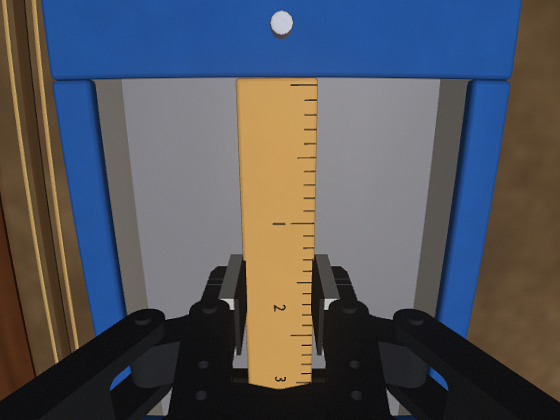

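The ruler's scale runs 3, 2, 1 toward the deck edge at row 78, so end b is just hidden there. I slide it a bit further.

```bash
python3 -m inch '{"translation":[[-0.005,0,0],[-0.005,0,0],[0,0,0]],"delta_rot":[[0,0,0],[0,0,0],[0,0,0]],"grip":[255,255,255]}'
python3 look.py w6.png
```

```text
time_s: 14.7
position: [0.4651, 0.1808, 0.0291]
ee_rot: [0.0, 0.689, 0.725, -0.0]
force: [-0.1, -0.3, -0.8]
finger_gap: 0.306
grip_force: 59.2
[[-0.0512, 0.9987, -0.0003, 0.4651], [0.9987, 0.0512, -0.0007, 0.1808], [-0.0006, -0.0003, -1.0, 0.0291], [0.0, 0.0, 0.0, 1.0]] [ 0.04  0.66 -0.59  2.06  0.64  0.61 -0.94]
22578
tidy y range [-0.0721  0.0564]
slope deg -0.11 z(0) 0.026
```

End b is now inside the opening, at tidy y ≈ +56, so end a is about 6 mm from the end wall. I tilt end b up by about 15° while lifting.

```bash
python3 -m inch '{"translation":[[0,0,-0.005],[0,0,-0.005],[0.0005,0,-0.005],[0.001,0,-0.005],[0,0,0]],"delta_rot":[[0,0.065,0],[0,0.065,0],[0,0.065,0],[0,0.065,0],[0,0,0]],"grip":[255,255,255,255,255]}'
python3 look.py w7.png
```

```text
time_s: 15.25
position: [0.4656, 0.1791, 0.049]
ee_rot: [-0.094, 0.684, 0.717, 0.089]
force: [-1.0, -0.4, -0.7]
finger_gap: 0.305
grip_force: 59.2
[[-0.0455, 0.9989, -0.0132, 0.4656], [0.9652, 0.0474, 0.2572, 0.1791], [0.2575, -0.0011, -0.9663, 0.049], [0.0, 0.0, 0.0, 1.0]] [ 0.36  0.7  -0.8   2.1   0.49  0.5  -0.67]
22330
tidy y range [-0.0691  0.0531]
slope deg 14.72 z(0) 0.0521
```

View pics/w7.png

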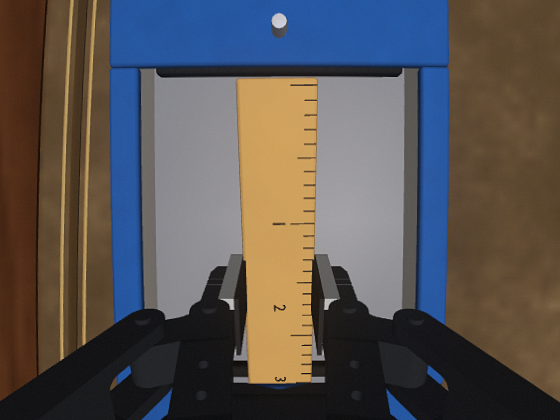

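End b is above the deck and clear of the edge (ruler top at row 78, deck edge at row 68). Now I slide along the ruler's own axis.

```bash
python3 -m inch '{"translation":[[0.01,0,0.001],[0.01,0,0],[0.01,0,0],[0.01,0,0],[0,0,0]],"delta_rot":[[0,0,0],[0,0,0],[0,0,0],[0,0,0],[0,0,0]],"grip":[255,255,255,255,255]}'
python3 look.py w8.png
```

```text
time_s: 15.8
position: [0.4627, 0.2229, 0.0596]
ee_rot: [-0.094, 0.681, 0.721, 0.09]
force: [0.2, -0.2, -0.9]
finger_gap: 0.303
grip_force: 59.2
[[-0.0544, 0.9984, -0.0128, 0.4627], [0.9646, 0.0559, 0.2577, 0.2229], [0.258, 0.0017, -0.9661, 0.0596], [0.0, 0.0, 0.0, 1.0]] [ 0.27  0.68 -0.8   2.07  0.48  0.51 -0.74]
22761
tidy y range [-0.0267  0.0969]
slope deg 14.42 z(0) 0.0516
```

```bash
python3 -m inch '{"translation":[[0.01,0,0],[0.01,0,0],[0.01,0,0],[0.01,0,0],[0,0,0]],"delta_rot":[[0,0,0],[0,0,0],[0,0,0],[0,0,0],[0,0,0]],"grip":[255,255,255,255,255]}'
python3 look.py w9.png
```

```text
time_s: 16.35
position: [0.4609, 0.2607, 0.0697]
ee_rot: [-0.094, 0.682, 0.72, 0.09]
force: [-0.0, 0.2, -0.6]
finger_gap: 0.306
grip_force: 59.2
[[-0.0527, 0.9985, -0.0128, 0.4609], [0.9646, 0.0543, 0.258, 0.2607], [0.2583, 0.0012, -0.9661, 0.0697], [0.0, 0.0, 0.0, 1.0]] [ 0.19  0.67 -0.8   2.05  0.47  0.52 -0.8 ]
22319
tidy y range [0.0113 0.1348]
slope deg 14.54 z(0) 0.0517
```

```bash
python3 -m inch '{"translation":[[0.01,0,0],[0.01,0,0],[0.006,0,-0.0193],[0.006,0,-0.0193],[0.006,0,-0.0193],[0.006,0,-0.0193],[0.006,0,-0.0193],[0,0,0]],"delta_rot":[[0,0,0],[0,0,0],[0,0,0],[0,0,0],[0,0,0],[0,0,0],[0,0,0],[0,0,0]],"grip":[255,255,255,255,255,255,255,255]}'
python3 -m inch '{"translation":[[0,0,-0.02],[0,0,-0.02],[0,0,-0.01],[0,0,0],[0,0,0],[0,0,0],[0,0,0],[0,0,0]],"delta_rot":[[0,-0.065,0],[0,-0.065,0],[0,-0.065,0],[0,-0.065,0],[0,0,0],[0,0,0],[0,0,0],[0,0,0]],"grip":[255,255,255,255,255,255,255,255]}'
python3 look.py w10.png
python3 - <<'E'
from h import *
im,d=manip.capture("scene"); C=cam("scene");P=cloud("scene",d,C)
it,dt=manip.capture("top")
cv2.imwrite("pics/f.png",np.hstack([cv2.resize(im,(400,300)),cv2.resize(it,(400,300))])[...,::-1])
s=manip.read_state();print(np.abs(s["dq"]).max(),s["time_s"])
E
```

```text
time_s: 17.2
position: [0.461, 0.2838, 0.1777]
ee_rot: [-0.093, 0.682, 0.719, 0.092]
force: [0.9, 0.3, -0.4]
finger_gap: 0.303
grip_force: 59.3
time_s: 18.0
position: [0.4604, 0.2709, 0.2233]
ee_rot: [-0.0, 0.689, 0.725, -0.0]
force: [-0.0, 0.2, -1.6]
finger_gap: 0.306
grip_force: 59.2
[[-0.0507, 0.9987, -0.0011, 0.4604], [0.9987, 0.0507, -0.0, 0.2709], [0.0, -0.0011, -1.0, 0.2233], [0.0, 0.0, 0.0, 1.0]] [ 0.11  0.46 -0.89  1.86  0.41  1.02 -0.9 ]
22672
tidy y range [0.0189 0.1466]
slope deg -0.4 z(0) 0.2211
0.0046397570215312035 18.15
```

View pics/f.png

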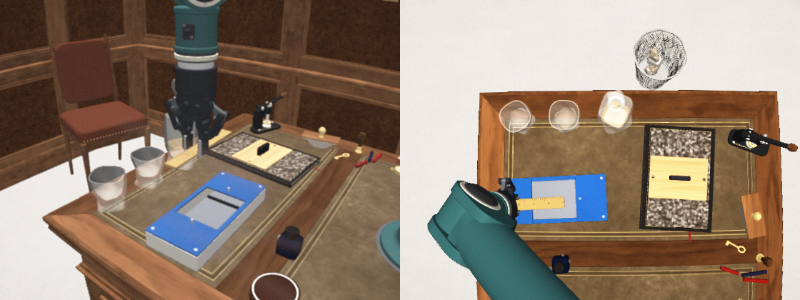

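The ruler is held level at z ≈ 0.22, well clear of everything. The cover lies handle up on the folio, and the glasses have not moved.

```bash
python3 -c "
from plant import manip
print(manip.finish_job())"
```

```text
the job is handed in; nothing more can be done
None
```

The job is handed in after about 18 s of the 59 s allowed: the cover lies flat, handle up, on the folio, and the ruler is held still and level in the gripper about 17 cm above the tidy, with the decanter and tumblers left where they stood.

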